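Wedge a stuck blanking die open and hold it

ROBOT

A 6-joint arm with a two-finger parallel gripper is mounted at the origin on the work surface. World frame = base frame: x ahead of the robot, y to its left, z up, the work surface at z = 0. Lengths are in m, angles in rad, forces in N, time in s.
With the tool pointing down it reaches from about 0.25 to 0.8 m from the base axis. Payload 8.5 kg.
Tool frame: the origin (TCP) lies at the very end of the fingers, on their centre line; the grasp point (between the pads) lies 19 mm behind it; z points along the fingers, y is the line along which they close (so a half turn about z gives the same grasp; the last joint's range is limited). The gripper opens to 85 mm and grips with 20 to 120 N. Pads are 22 mm wide; open, the fingers measure 114 mm over their backs; the gripper's body (76 mm by 85 mm) begins 54 mm behind the grasp point. The pads swing forward as they close: fully open they stand 13 mm farther back than shut.
Start: joints at [-1.239, 0.238, -0.013, 1.319, 0, 1.571], TCP at [0.171, -0.496, 0.231] pointing down, gripper open.
Joint ranges: [-2.66, 2.66], [-1.03, 1.9], [-1.14, 1.46], [-1.82, 2.27], [-1.45, 1.34], [-3.14, 3.14]. Speed limits (rad/s): [2.22, 2.22, 2.79, 3.14, 3.14, 3.14].

INTERFACE

Orientations are given as a unit quaternion [w, x, y, z].
In Python, from rig import r, grab_frame, calibration, look_for, outline_of, spot_point gives the robot as it stands. The module is installed in compiled form; this text tells all that it offers.
- The arm moves only by the tool arm_command, never from a script. Its argument "moves" is a list of rows, each a list of 7 numbers: the turn, a rotation vector about the tool's x, y, z in degrees, then the shift along the tool's x, y, z in m, then the opening, from -1 (shut) to 1 (fully open). In form: [[rx, ry, rz, tx, ty, tz, hand], ...]. A call has 1 to 20 rows; each row shifts and turns the commanded pose from where the row before left it, along the tool's axes as they then stand; what a row does not reach is not made up. A row lasts 1/8 s, in which the tool goes at most 62.5 mm and 10.7 degrees, less where a joint would pass 70% of its speed; a pose out of reach is approached as far as the arm can. A call is refused whole if a number of a shift passes 0.0625 or a number of a turn 10.7, either way. A call with a gripper value outside its range is refused whole. The fingers move at their own pace and stop on an object; "newtons" is the grip in N (left out, the last holds). Time passes only in rows, so rows that do not move let the fingers close. It gives the time, the measured TCP pose, the force, the opening and the grip force at its end, in the units of the state.
- r.get_state(): the state, without advancing time (a new reading comes with each control period).
- grab_frame(name): name is "side" or "top"; returns (picture, depth): 384x512x3 uint8, red, green, blue; 384x512 float32, m along the optical axis (not along the pixel's ray), 0 where there is no reading.
- calibration(name): a dict with "fx", "fy", "cx", "cy" (pixels), "dist" ([k1, k2, p1, p2, k3] as OpenCV has them; the pictures are not rectified), "R" (3x3) and "t" (3): a world point X has camera coordinates R X + t. Camera axes: x right, y down, z forward; pixel columns grow to the right and rows downward; lengths in m; the calibration is good to about 2 mm. A picture is of the moment at which its call begins. calibration takes no time and is no camera call.
- r.job_done(): hands the job in; it is judged then, once.
Trained networks look in the newest picture that a camera, given by its name, has taken for a name from the list of things; names that differ only in an ending like _2 or _b are one class to them, and where a whole thing is asked for, a point or a joint stands for the part that bears it (a point fixed in the world has none). Each returns a list of dicts, best first, with "confidence" (0 to 1); they miss things now and then, are a little off and sometimes report something else, mostly with a low value. They report only what shows in the picture. A call takes as long as a camera call.
- look_for(camera, query): "xy" ([column, row] in pixels, amid what is visible of it).
- outline_of(camera, query): "pixels" (384x512 bool, what is visible of it) and "xy" ([column, row] in pixels, amid what is visible of it).
- spot_point(camera, query): "xy" ([column, row] in pixels: a listed point, or the origin of a listed thing).
The state is a dict: "time_s": time; "qpos": joint angles; "dq": joint speeds; "tau": joint torques, N m; "tool_pos": TCP position; "eef_rot": TCP orientation; "ft_force": force on the tool from outside, world axes, zero at the start; "ft_torque": the same for the moment, N m; "grip_width": finger opening in m; "gripper_force": force on a finger pad.
Only numpy, scipy, OpenCV 4.12 (cv2) and the standard library are available. Lean on these libraries where they do the work, as an engineer would, in place of code of your own. Each camera call takes 0.05 s, during which the arm holds its last target. There are 200 camera calls.

TASK

Clear the tooling off the front flange of the blanking die set: both dark steel punches go into the blue tray and the brass die button into the cream tray, without disturbing anything else on the bench. Then take the orange wedge by its thick end, lay it flat on the cleared flange and push it, thin end first, straight in under the middle of the upper plate's front edge until the plate has just lifted off its brass stop pads, a gap of about 3 to 4 mm and never as much as 9 mm. Finish holding it there: the wedge still gripped, and the plate carried by the wedge alone.

Things in the scene. Friction and masses are not known exactly. Their poses are not given: they have to be found in the camera images.
- die_base: Steel lower shoe of a two-post die set, fixed: 170 x 200 x 20 mm high. Origin: underside, below the upper plate's centre; +x from front (robot side) to back. It spans x -115 to 55, y +-100; x -115 to -55 is the bare front flange, top at z 20. Guide posts (16 mm, x 0, y +-62, to z 96), brass stop pads (24 mm, x +-37, y +-62, 12 mm high), die insert in the middle (24 mm, 8 mm high).
- flange (a point): Middle of the front flange's top face (at x -85, y 0, z 20 mm of die_base).
- die_top (a joint): Lift (m) of the aluminium upper plate: 0 = down on the pads, grows upwards; slides freely on the posts, falls back by its weight (about 1 kg). Plate 110 (x) x 160 (y) x 16 mm, centred over die_base's origin, underside 12 mm above the flange when down (32 above the bench). On top: shank 22 mm thick at the centre (to 88 mm above the bench), bushings round the posts (to 72 mm).
- pry_edge (a point): Middle of the lower front edge of the upper plate (x -55, y 0 of die_base; 32 mm above the bench when down); it rises with the plate.
- wedge: Orange nylon wedge, 114 x 30 mm, 90 g, at first on the bench. Origin: centre of flat underside; +x to the thin toe. Toe (x 57) 8 mm high, slope 1 in 4 up to 24 mm at x -7, then level to the heel (x -57). On the flange it meets the upper plate with its toe 16 mm past the front edge, then lifts 1 mm per 4 mm: 3.5 mm with the toe 30 mm past. Nylon slides well on the oiled steel: 10 N push.
- wedge_grip (a point): Where to grip the wedge: middle of the level heel block, at x -33, y 0, z 16 mm of wedge.
- punch_a: Dark steel punch standing on its head on the flange, about 80 g: head 24 mm across and 5 mm high, shank 18 mm across from 5 to 30 mm, tip 11 mm across up to 45 mm. Origin: centre of the head's underside, z up.
- punch_b: The second punch on the flange, the same as punch_a.
- button_a: Brass die button on the flange, about 85 g: a ring 30 mm across, 20 mm high, with a 12 mm hole. Origin: centre of its underside.
- tray_blue: Blue tray for punches, fixed: 170 (x) x 116 (y) x 32 mm high, 4 mm walls and floor. Origin: centre of its underside. The third of it towards +x holds a punch already (at x about +50 mm); x -50 to 0 is free.
- tray_cream: Cream tray for die buttons, fixed, same size as the blue one. It holds one button already at x about +50 mm; x -50 to 0 is free. The two trays stand to the left and right of the die set, either way round.
- punch_c: Punch already in the blue tray, same as punch_a; it stays in the tray.
- button_b: Die button already in the cream tray, same as button_a; it stays in the tray.
- hammer: Bench hammer, 240 mm long, to be left alone. Origin on its underside near the middle.
- pliers: Red-handled pliers, 150 mm long, 11 mm high, to be left alone. Origin on its underside near the middle.
- ring_clamp: Wooden ring clamp with a brass band, 135 x 32 x 24 mm, to be left alone. Origin: centre of its underside.
- flux_jar: Amber glass jar with a black cap, 52 mm across, 62 mm high, to be left alone. Origin: centre of its underside.

How it is judged:
On the way, in this order (a step that is already met when the one before it is completed fails the run):
1. both punches lie in the blue tray and the die button in the cream tray, let go and at rest (x of punch_a in the frame of tray_blue between -0.081 and 0.081 m and y of punch_a in the frame of tray_blue between -0.054 and 0.054 m and z of punch_a in the frame of tray_blue between 0 and 0.03 m and linear speed of each of punch_a, punch_b, button_a below 0.03 m/s and x of punch_b in the frame of tray_blue between -0.081 and 0.081 m and y of punch_b in the frame of tray_blue between -0.054 and 0.054 m and z of punch_b in the frame of tray_blue between 0 and 0.03 m and x of button_a in the frame of tray_cream between -0.081 and 0.081 m and y of button_a in the frame of tray_cream between -0.054 and 0.054 m and z of button_a in the frame of tray_cream between 0 and 0.03 m and contact force between the fingers and punch_a below 0.3 N and contact force between the fingers and punch_b below 0.3 N and contact force between the fingers and button_a below 0.3 N), for 0.2 s.
2. then the wedge's toe goes in under the middle of the upper plate's front edge, the wedge lying on the flange (x of wedge in the frame of die_base between -0.107 and -0.04 m and y of wedge in the frame of die_base between -0.03 and 0.03 m and z of wedge in the frame of die_base between 0.015 and 0.026 m), for 0.1 s.
At the end, for the whole second after the job is handed in: Punches in the blue, buttons in the cream tray, at rest; upper plate 1.5 to 6 mm off its pads, borne by the wedge alone (over 2 N), untouched by the arm; wedge flat on the flange, within 11 degrees of square and 20 mm of the middle, still, held by the fingers (over 2 N) (x of punch_a in the frame of tray_blue between -0.081 and 0.081 m and y of punch_a in the frame of tray_blue between -0.054 and 0.054 m and z of punch_a in the frame of tray_blue between 0 and 0.03 m and linear speed of each of punch_a, punch_b, button_a below 0.03 m/s and x of punch_b in the frame of tray_blue between -0.081 and 0.081 m and y of punch_b in the frame of tray_blue between -0.054 and 0.054 m and z of punch_b in the frame of tray_blue between 0 and 0.03 m and x of button_a in the frame of tray_cream between -0.081 and 0.081 m and y of button_a in the frame of tray_cream between -0.054 and 0.054 m and z of button_a in the frame of tray_cream between 0 and 0.03 m and x of punch_c in the frame of tray_blue between -0.081 and 0.081 m and y of punch_c in the frame of tray_blue between -0.054 and 0.054 m and z of punch_c in the frame of tray_blue between 0 and 0.03 m and x of button_b in the frame of tray_cream between -0.081 and 0.081 m and y of button_b in the frame of tray_cream between -0.054 and 0.054 m and z of button_b in the frame of tray_cream between 0 and 0.03 m and value of joint die_top between 0.0015 and 0.006 m and linear speed of wedge below 0.01 m/s and contact force between wedge and die_top above 2 N and contact force between wedge and die_base above 1 N and contact force between the fingers and wedge above 2 N and contact force between each of the arm, the fingers and die_top below 0.5 N and angle between wedge's own z axis and vertical below 0.09 rad and angle between the x axis of wedge and the x axis of die_base, either way round below 0.2 rad and y of wedge in the frame of die_base between -0.02 and 0.02 m and x of wedge in the frame of die_base below -0.04 m); the arm keeps its last pose, push and grip.
It fails at once if the upper plate is prised 9 mm or more off its pads (value of joint die_top above 0.009 m).
It fails at once if hammer pushed out of place (over 20 mm) (distance of hammer from where it was at the start of the episode above 0.02 m).
It fails at once if pliers pushed out of place (over 20 mm) (distance of pliers from where it was at the start of the episode above 0.02 m).
It fails at once if ring clamp pushed out of place (over 20 mm) (distance of ring_clamp from where it was at the start of the episode above 0.02 m).
It fails at once if flux jar pushed out of place (over 20 mm) (distance of flux_jar from where it was at the start of the episode above 0.02 m).
It also fails if it takes over 72 s, if anything falls off the work surface, if the arm or the gripper's body presses on something with over 40 N, if the wrist force passes 120 N, or if a joint passes its speed limit or range.

## Working session

There is one attempt and no reset: what is moved stays moved. The work goes in short steps, Python scripts to look and compute and a tool call to move; the robot and the scene stay as the last step left them, time stands still between calls to the robot, and variables do not carry over. Pictures are saved under pics/ and viewed, at most 10 in all, crops included, and the job is handed in when it is done.

Besides the shell and the picture viewer there is one more tool, called after "Emit:" by a JSON object that holds its "name" and its "arguments". arm_command: Moves the arm, as the interface text tells. Its arguments: {"type":"object","properties":{"moves":{"type":"array"},"newtons":{"type":"number"}},"required":["moves"]}

```bash
mkdir -p pics; cat > h.py <<'E'
import numpy as np, cv2
from rig import r, grab_frame, calibration, look_for, outline_of, spot_point
def ray(cam,uv):
    c=calibration(cam);K=np.array([[c['fx'],0,c['cx']],[0,c['fy'],c['cy']],[0,0,1]])
    n=cv2.undistortPoints(np.array(uv,float).reshape(-1,1,2),K,np.array(c['dist'],float)).reshape(-1,2)
    d=np.c_[n,np.ones(len(n))]; R=np.array(c['R']);t=np.array(c['t'])
    return -R.T@t, d@R, d
def at_z(cam,uv,z):
    o,w,_=ray(cam,uv); return o+w*((z-o[2])/w[:,2])[:,None]
def cloud(cam,depth,mask):
    v,u=np.nonzero(mask&(depth>0)); o,w,_=ray(cam,np.c_[u,v]); return o+w*depth[v,u][:,None]
E
cat > a.py <<'E'
from h import *
fr={}
for cam in("top","side"):
    p,d=grab_frame(cam);fr[cam]=(p,d);cv2.imwrite(f"pics/{cam}0.png",p[:,:,::-1])
    c=calibration(cam);print(cam,np.round(-np.array(c['R']).T@np.array(c['t']),3))
    for q in["tray_blue","tray_cream","die_base","die_top","wedge","punch_a","button_a","hammer","pliers","ring_clamp","flux_jar"]:
        for o in outline_of(cam,q)[:4]:
            if o['confidence']<.3: continue
            P=cloud(cam,d,o['pixels']); 
            if len(P)<5: continue
            top=np.percentile(P[:,2],95); T=P[P[:,2]>top-.006]
            (cx,cy),(w,h),a=cv2.minAreaRect((P[:,:2]*1000).astype(np.float32))
            print(q,round(o['confidence'],2),np.round(o['xy']),len(P),'lo',np.round(np.percentile(P,2,axis=0),3),'hi',np.round(np.percentile(P,98,axis=0),3),'topc',np.round(T.mean(0),3),'rect',np.round([cx,cy,w,h,a]))
    for q in["flange","pry_edge","wedge_grip","wedge"]:
        for o in spot_point(cam,q)[:1]:
            print(q,round(o['confidence'],2),np.round(o['xy'],1),np.round(at_z(cam,[o['xy']],dict(flange=.02,pry_edge=.032,wedge_grip=.016,wedge=0)[q])[0],4))
E
python3 a.py
```

```text
top [0.284 0.028 1.321]
tray_blue 0.7 [142. 177.] 2421 lo [ 0.485  0.283 -0.001] hi [0.659 0.412 0.037] topc [0.57  0.347 0.033] rect [578. 352. 192. 132.   9.]
tray_cream 0.63 [369. 181.] 2347 lo [ 0.466 -0.38  -0.001] hi [ 0.636 -0.262  0.036] topc [ 0.551 -0.328  0.033] rect [ 556. -327.  136.  186.   89.]
tray_cream 0.48 [150. 166.] 63 lo [0.611 0.324 0.003] hi [0.628 0.343 0.053] topc [0.62  0.334 0.05 ] rect [618. 335.  17.  26.  21.]
die_base 0.68 [268. 165.] 3713 lo [ 0.523 -0.127  0.012] hi [0.699 0.071 0.087] topc [ 0.639 -0.033  0.081] rect [621. -30. 207. 185.  78.]
die_top 0.74 [272. 153.] 1958 lo [ 0.583 -0.111  0.021] hi [0.703 0.046 0.086] topc [ 0.638 -0.036  0.078] rect [651. -35. 168. 128.  78.]
wedge 0.6 [263. 225.] 417 lo [ 0.377 -0.029  0.001] hi [0.485 0.025 0.028] topc [0.454 0.006 0.025] rect [434.  -3. 122.  34.  19.]
wedge 0.43 [286. 180.] 69 lo [ 0.537 -0.09   0.018] hi [ 0.564 -0.066  0.046] topc [ 0.55  -0.078  0.042] rect [550. -77.  25.  26.  73.]
punch_a 0.58 [148. 164.] 63 lo [0.611 0.324 0.004] hi [0.629 0.342 0.053] topc [0.62  0.334 0.05 ] rect [6
[... 2986 characters left out ...]
topc [0.704 0.264 0.01 ] rect [708. 262. 151.  42.   3.]
pliers 0.32 [237. 181.] 1765 lo [ 0.573 -0.102  0.032] hi [0.701 0.053 0.082] topc [ 0.635 -0.023  0.075] rect [657. -76. 195. 280.   5.]
ring_clamp 0.92 [387. 196.] 567 lo [ 0.309 -0.297 -0.   ] hi [ 0.379 -0.207  0.025] topc [ 0.341 -0.251  0.023] rect [ 356. -266.  107.   75.   54.]
flux_jar 0.88 [267. 152.] 412 lo [ 0.688 -0.274  0.001] hi [ 0.76  -0.225  0.063] topc [ 0.711 -0.247  0.061] rect [ 762. -305.   51.  200.   43.]
flange 0.71 [274.8 195.1] [ 0.5479 -0.0764  0.02  ]
pry_edge 0.96 [246.2 196.2] [ 0.5796 -0.0083  0.032 ]
wedge_grip 0.67 [279.9 221.9] [0.4662 0.0066 0.016 ]
wedge 0.89 [293.  228.3] [ 0.4439 -0.013   0.    ]
```

View pics/top0.png

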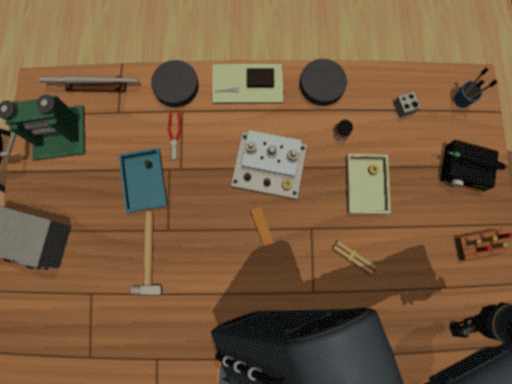

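View pics/side0.png

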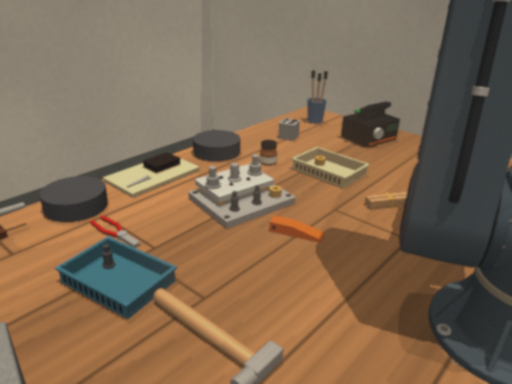

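```bash
cat > b.py <<'E'
from h import *
s=r.get_state();print({k:np.round(s[k],4) for k in("tool_pos","eef_rot","grip_width","qpos")})
def rect(P):
    (cx,cy),(w,h),a=cv2.minAreaRect((P[:,:2]*1000).astype(np.float32));return np.round([cx,cy,w,h,a],1)
for cam in("top","side"):
    p,d=grab_frame(cam)
    print(cam)
    P=cloud(cam,d,np.ones(d.shape,bool)); C=cloud
    near=P[(abs(P[:,0]-.62)<.16)&(abs(P[:,1]+.03)<.16)]
    for lo,hi,n in((.043,.053,'plate'),(.016,.024,'base'),(.081,.094,'shank/post')):
        Q=near[(near[:,2]>lo)&(near[:,2]<hi)]; print(n,len(Q),rect(Q),np.round(Q.mean(0),4))
    h,e=np.histogram(near[:,2],bins=np.arange(0,.1,.003));print(h)
    for q,z in(("punch_a",.02),("button_a",.02),("tray_blue",0),("tray_cream",0),("wedge_grip",.016),("wedge",0),("pry_edge",.032),("die_base",0)):
        for o in spot_point(cam,q)[:4]:
            if o['confidence']>.25: print(q,round(o['confidence'],2),np.round(o['xy'],1),np.round(at_z(cam,[o['xy']],z)[0],4))
    for q in("wedge","tray_blue","tray_cream"):
        o=outline_of(cam,q)[0]; Q=cloud(cam,d,o['pixels']); z={'wedge':(.019,.03)}.get(q,(.026,.04)); Q=Q[(Q[:,2]>z[0])&(Q[:,2]<z[1])]; print(q,rect(Q))
    cv2.imwrite(f"pics/{cam}z.png",cv2.resize(p[130:250,200:360,::-1] if cam=="top" else p[150:250,180:330,::-1],None,fx=5,fy=5,interpolation=cv2.INTER_CUBIC))
E
python3 b.py
```

```text
{'tool_pos': array([ 0.171 , -0.4963,  0.2313]), 'eef_rot': array([-0.    ,  0.9863,  0.1651,  0.    ]), 'grip_width': np.float64(0.0855), 'qpos': array([-1.239 ,  0.2382, -0.0135,  1.3192,  0.    ,  1.5708])}
top
plate 1579 [624.2 -29.6 161.3 148.1  77.7] [ 0.6398 -0.0332  0.0482]
base 1451 [577.  -19.6 200.2 241.9  77.7] [ 0.5785 -0.0195  0.0202]
shank/post 68 [641.1 -33.5 135.7  21.4  81.1] [ 0.64   -0.0328  0.0879]
[2600  909  125   23   57  307  670  538  178   34   10   15   40   51
  189  615  606  262   68   17   14   20   22   46   42   12    5   11
   14   25   14   20   19]
punch_a 0.51 [267.6 183.8] [ 0.5545 -0.0225  0.02  ]
punch_a 0.51 [151.  168.6] [0.6055 0.324  0.02  ]
punch_a 0.5 [247.3 175.9] [0.5791 0.037  0.02  ]
button_a 0.58 [287.7 183.6] [ 0.5543 -0.0818  0.02  ]
button_a 0.51 [370.4 172.1] [ 0.5863 -0.3319  0.02  ]
tray_blue 0.9 [142.7 181.9] [0.5697 0.3527 0.    ]
tray_cream 0.6 [365.3 185.3] [ 0.5501 -0.3189  0.    ]
wedge_grip 0.67 [258.6 213.6] [0.4669 0.0054 0.016 ]
wedge 0.95 [264.7 226.5] [ 0.4306 -0.0122  0.    ]
pry_edge 0.7 [268.7 170.8] [ 0.5909 -0
[... 929 characters left out ...]
-0.3102  0.    ]
wedge_grip 0.61 [280.7 222.8] [0.4626 0.0083 0.016 ]
wedge_grip 0.56 [247. 195.] [ 0.602  -0.0362  0.016 ]
wedge 0.83 [295.1 232.2] [ 0.431  -0.0035  0.    ]
wedge 0.36 [235.3 198.4] [ 0.6309 -0.0254  0.    ]
pry_edge 0.56 [247.  193.4] [ 0.5876 -0.0199  0.032 ]
die_base 0.88 [232.2 199.3] [ 0.6333 -0.0168  0.    ]
wedge [ 702.5 -239.2   49.3   24.    40.8]
tray_blue [568.5 349.8 181.1 124.8   9.4]Traceback (most recent call last):
  File "b.py", line 17, in <module>
    o=outline_of(cam,q)[0]; Q=cloud(cam,d,o['pixels']); z={'wedge':(.019,.03)}.get(q,(.026,.04)); Q=Q[(Q[:,2]>z[0])&(Q[:,2]<z[1])]; print(q,rect(Q))
      ~~~~~~~~~~~~~~~~~^^^
IndexError: list index out of range
```

View pics/topz.png

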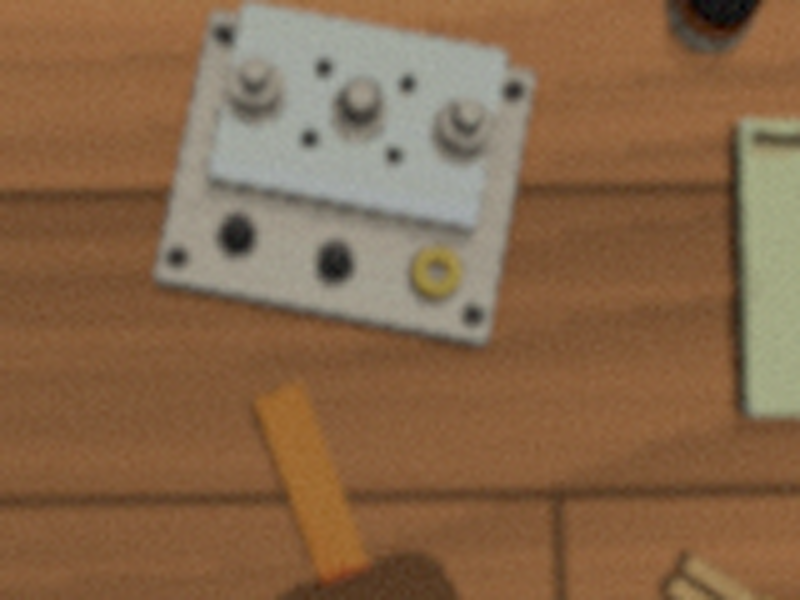

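Emit:
{"name": "arm_command", "arguments": {"moves": [[0,0,10.4,0,0,0,0],[0,0,10.4,0,0,0,0],[0,0,10.4,0,0,0,0],[0,0,0,0,0,0,0]], "newtons": 40}}

```text
time_s: 3.3
tool_pos: [0.171, -0.4963, 0.2313]
eef_rot: [-0.0, 0.994, -0.106, -0.0]
ft_force: [-0.5, 0.2, 0.1]
grip_width: 0.0428
gripper_force: 0.0
```

```bash
cat > go.py <<'E'
import sys; from h import *
s=r.get_state(); p=np.array(s['tool_pos']); w,x,y,z=s['eef_rot']
from scipy.spatial.transform import Rotation as Ro
M=Ro.from_quat([x,y,z,w]).as_matrix()
yaw=np.degrees(np.arctan2(M[1,0],M[0,0]))
print('t',s['time_s'],'pos',np.round(p,4),'yaw',round(yaw,1),'tilt',np.round(M[:,2],3),'q',np.round(s['qpos'],2),'w',round(s['grip_width'],4),'gf',np.round(s['gripper_force'],1),'ft',np.round(s['ft_force'],1))
# args: groups x,y,z,yaw ; shift in tool axes after turn
for a in sys.argv[1:]:
    t=list(map(float,a.split(','))); Y=np.radians(t[3]); d=np.array(t[:3])-p
    T=np.array([[np.cos(Y),np.sin(Y),0],[np.sin(Y),-np.cos(Y),0],[0,0,-1]])
    rz=-(t[3]-yaw); v=T.T@d; print(a,'rz',round(rz,1),'shift',np.round(v,4),'rows>=',max(np.linalg.norm(v)/.05,abs(rz)/9).__round__(1)); p=np.array(t[:3]);yaw=t[3]
E
python3 go.py .576,.037,.15,-12.2
```

```text
t 3.3 pos [ 0.171  -0.4963  0.2313] yaw -12.1 tilt [-0.  0. -1.] q [-1.24  0.24 -0.01  1.32  0.    2.11] w 0.0428 gf 0.0 ft [-0.5  0.2  0.1]
.576,.037,.15,-12.2 rz 0.1 shift [ 0.2832 -0.6069  0.0813] rows>= 13.5
```

Emit:
{"name": "arm_command", "arguments": {"moves": [[0,0,-10.6,0,0,0,0],[0,0,-10.6,0,0,0,0],[0,0,-10.6,0,0,0,0],[0,0,-10.6,0,0,0,0],[0,0,-10.6,0,0,0,0],[0,0,-10.6,0,0,0,0],[0,0,-10.6,0,0,0,0],[0,0,-10.6,0,0,0,0],[0,0,-10.6,0,0,0,0],[0,0,-10.6,0,0,0,0],[0,0,-10.6,0,0,0,0],[0,0,-10.6,0,0,0,0],[0,0,-10.6,0,0,0,0],[0,0,-10.6,0,0,0,0],[0,0,-10.6,0,0,0,0],[0,0,-10.6,0,0,0,0],[0,0,-10.5,0,0,0,0]]}}

```text
time_s: 5.42
tool_pos: [0.171, -0.4963, 0.2313]
eef_rot: [-0.0, 0.1, 0.995, 0.0]
ft_force: [-1.0, -0.1, 0.1]
grip_width: 0.0426
gripper_force: 0.0
```

Emit:
{"name": "arm_command", "arguments": {"moves": [[0,0,0,-0.02,0.043,0,0],[0,0,0,-0.02,0.043,0,0],[0,0,0,-0.02,0.043,0,0],[0,0,0,-0.02,0.043,0,0],[0,0,0,-0.02,0.043,0,0],[0,0,0,-0.02,0.043,0.01,0],[0,0,0,-0.02,0.043,0.01,0],[0,0,0,-0.02,0.043,0.01,0],[0,0,0,-0.02,0.043,0.01,0],[0,0,0,-0.02,0.043,0.01,0],[0,0,0,-0.02,0.043,0.01,0],[0,0,0,-0.02,0.043,0.01,0],[0,0,0,-0.02,0.043,0.01,0],[0,0,0,-0.02,0.043,0,0],[0,0,0,-0.003,0.005,0,0],[0,0,0,0,0,0,0]]}}

```text
time_s: 7.42
tool_pos: [0.5746, 0.038, 0.151]
eef_rot: [-0.0, 0.104, 0.995, -0.0]
ft_force: [0.0, -0.6, -0.4]
grip_width: 0.0426
gripper_force: 0.0
```

```bash
cat > c.py <<'E'
import sys; from h import *
n=sys.argv[1]
for cam in("top","side"):
    p,d=grab_frame(cam); 
    c=calibration(cam);K=np.array([[c['fx'],0,c['cx']],[0,c['fy'],c['cy']],[0,0,1]])
    s=r.get_state(); X=np.array([s['tool_pos']]); 
    uv=cv2.projectPoints(X,cv2.Rodrigues(np.array(c['R']))[0],np.array(c['t']),K,np.array(c['dist']))[0].ravel()
    print(cam,'tcp px',np.round(uv,1))
    if cam=="side":
        a,b=int(uv[0]),int(uv[1]); q=p[max(b-60,0):b+60,max(a-80,0):a+80,::-1]
        cv2.imwrite(f"pics/{n}.png",cv2.resize(q,None,fx=5,fy=5,interpolation=cv2.INTER_CUBIC)); print('crop origin',max(a-80,0),max(b-60,0))
E
python3 go.py .576,.037,.15,167.8 .576,.037,.027,167.8; python3 c.py s1
```

```text
t 7.425 pos [0.5746 0.038  0.151 ] yaw 168.1 tilt [-0.001 -0.    -1.   ] q [ 0.07  0.36 -0.05  1.16 -0.    0.27] w 0.0426 gf 0.0 ft [ 0.  -0.6 -0.4]
.576,.037,.15,167.8 rz 0.3 shift [-0.0016 -0.0007  0.001 ] rows>= 0.0
.576,.037,.027,167.8 rz -0.0 shift [0.    0.    0.123] rows>= 2.5
top tcp px [246.7 166.8]
side tcp px [234.5 155.3]
crop origin 154 95
```

View pics/s1.png

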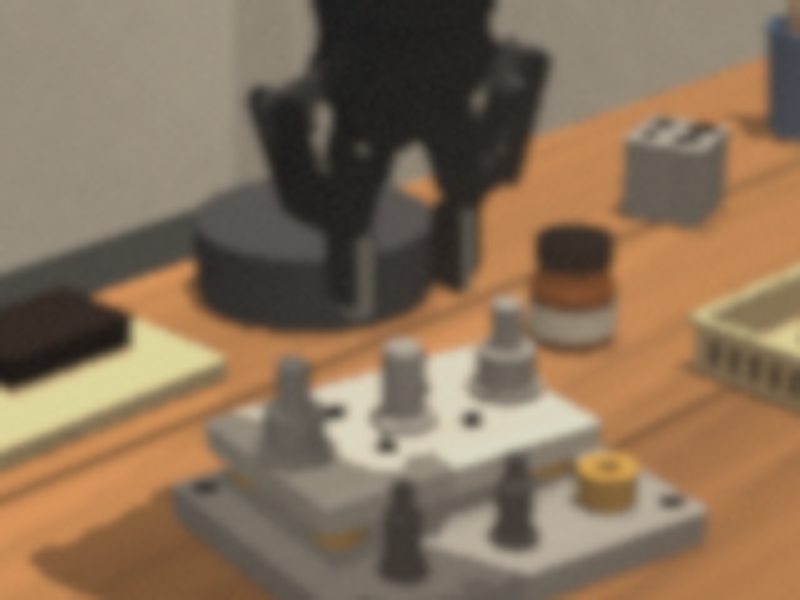

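```bash
python3 - <<'E'
from h import *
print(at_z("side",[[234.6,191.5],[257.6,187]],.065).round(4)); print(at_z("side",[[275.5,188.5]],.04).round(4)); print(at_z("top",[[247.2,176.7],[267,182.3]],.065).round(4),at_z("top",[[287.3,184]],.04).round(4))
E
```

```text
[[ 0.5725  0.0386  0.065 ]
 [ 0.5496 -0.0133  0.065 ]]
[[ 0.5448 -0.0739  0.04  ]]
[[ 0.5666  0.037   0.065 ]
 [ 0.5495 -0.0191  0.065 ]] [[ 0.549  -0.0789  0.04  ]]
```

Emit:
{"name": "arm_command", "arguments": {"moves": [[0,0,0,0.001,0,0.03,0],[0,0,0,0,0,0.03,0],[0,0,0,0,0,0.03,0],[0,0,0,0,0,0.02,0],[0,0,0,0,0,0.014,0],[0,0,0,0,0,0,-1],[0,0,0,0,0,0,-1],[0,0,0,0,0,0,-1],[0,0,0,0,0,0,-1],[0,0,0,0,0,0,-1]]}}

```text
time_s: 8.78
tool_pos: [0.5742, 0.0383, 0.0278]
eef_rot: [0.0, 0.105, 0.994, 0.0]
ft_force: [0.2, 0.7, 3.2]
grip_width: 0.0166
gripper_force: 39.4
```

```bash
python3 go.py .573,.037,.12,167.8 .53,.342,.12,189.5 .53,.342,.011,189.5
```

```text
t 8.775 pos [0.5742 0.0383 0.0278] yaw 167.9 tilt [ 0.001  0.    -1.   ] q [ 0.07  0.46 -0.23  0.88  0.    0.28] w 0.0166 gf 39.4 ft [0.2 0.7 3.2]
.573,.037,.12,167.8 rz 0.1 shift [ 0.0009 -0.0015 -0.0922] rows>= 1.8
.53,.342,.12,189.5 rz -21.7 shift [-0.0079  0.3079  0.    ] rows>= 6.2
.53,.342,.011,189.5 rz -0.0 shift [0.    0.    0.109] rows>= 2.2
```

Emit:
{"name": "arm_command", "arguments": {"moves": [[0,0,0,0,0,-0.02,-1],[0,0,0,0,0,-0.036,-1],[0,0,0,0,0,-0.036,-1],[0,0,-7.2,0,0,0,-1],[0,0,-7.2,0,0,0,-1],[0,0,-7.2,0,0,0,-1],[0,0,0,0,0.04,0,-1],[0,0,0,0,0.04,0,-1],[0,0,0,0,0.04,0,-1],[0,0,0,0,0.04,0,-1],[0,0,0,0,0.04,0,-1],[0,0,0,0,0.04,0,-1],[0,0,0,0,0.04,0,-1],[0,0,0,0.001,0.027,0,-1],[0,0,0,0,0,0,-1]]}}

```text
time_s: 10.65
tool_pos: [0.5215, 0.3426, 0.1191]
eef_rot: [-0.0, -0.084, 0.996, 0.0]
ft_force: [-0.4, 0.1, -0.9]
grip_width: 0.0168
gripper_force: 39.2
```

```bash
python3 go.py .522,.341,.12,189.6 .522,.341,.013,189.6
```

```text
t 10.65 pos [0.5215 0.3426 0.1191] yaw -170.3 tilt [-0.  0. -1.] q [0.58 0.46 0.03 1.14 0.   0.41] w 0.0168 gf 39.2 ft [-0.4  0.1 -0.9]
.522,.341,.12,189.6 rz -359.9 shift [-0.0002 -0.0016 -0.0009] rows>= 40.0
.522,.341,.013,189.6 rz -0.0 shift [0.    0.    0.107] rows>= 2.1
```

Emit:
{"name": "arm_command", "arguments": {"moves": [[0,0,0,0,-0.001,0.03,-1],[0,0,0,0,0,0.03,-1],[0,0,0,0,0,0.03,-1],[0,0,0,0,0,0.016,-1],[0,0,0,0,0,0,-1],[0,0,0,0,0,0,0],[0,0,0,0,0,0,0],[0,0,0,0,0,0,0],[0,0,0,0,0,-0.03,0],[0,0,0,0,0,-0.04,0],[0,0,0,0,0,-0.04,0]]}}

```text
time_s: 12.02
tool_pos: [0.5222, 0.3398, 0.1247]
eef_rot: [-0.0, -0.083, 0.997, 0.0]
ft_force: [0.9, 0.5, -0.6]
grip_width: 0.0425
gripper_force: 0.0
```

Emit:
{"name": "arm_command", "arguments": {"moves": [[0,0,7.2,0,0,0,0],[0,0,7.2,0,0,0,0],[0,0,7.2,0,0,0,0],[0,0,0,-0.0116,-0.0383,0,0],[0,0,0,-0.0116,-0.0383,0,0],[0,0,0,-0.0116,-0.0383,0,0],[0,0,0,-0.0116,-0.0383,0,0],[0,0,0,-0.0116,-0.0383,0,0],[0,0,0,-0.0116,-0.0383,0,0],[0,0,0,-0.0116,-0.0383,0,0],[0,0,0,-0.0116,-0.0383,0,0],[0,0,0,-0.0116,-0.0383,0,0],[0,0,0,0,0,0,0]]}}

```text
time_s: 13.65
tool_pos: [0.5524, -0.0214, 0.1236]
eef_rot: [0.0, 0.107, 0.994, -0.0]
ft_force: [0.4, 0.5, -0.3]
grip_width: 0.0425
gripper_force: 0.0
```

```bash
python3 go.py .551,-.017,.12,167.8 .551,-.017,.027,167.8; python3 - <<'E'
from h import *
for cam in("side","top"):
    grab_frame(cam)
    for q,z in(("punch_a",.02),("button_a",.02)):
        for o in spot_point(cam,q)[:4]: print(cam,q,round(o['confidence'],2),np.round(o['xy']),at_z(cam,[o['xy']],z)[0].round(3))
E
```

```text
t 13.65 pos [ 0.5524 -0.0214  0.1236] yaw 167.7 tilt [ 0.001 -0.    -1.   ] q [-0.04  0.34 -0.15  1.08 -0.    0.18] w 0.0425 gf 0.0 ft [ 0.4  0.5 -0.3]
.551,-.017,.12,167.8 rz -0.1 shift [0.0023 0.004  0.0036] rows>= 0.1
.551,-.017,.027,167.8 rz -0.0 shift [0.    0.    0.093] rows>= 1.9
side punch_a 0.74 [138. 289.] [0.505 0.35  0.02 ]
side punch_a 0.62 [277. 196.] [ 0.543 -0.077  0.02 ]
side punch_a 0.51 [114. 264.] [0.596 0.338 0.02 ]
side punch_a 0.44 [258. 202.] [ 0.554 -0.022  0.02 ]
side button_a 0.53 [317. 165.] [ 0.575 -0.298  0.02 ]
side button_a 0.44 [275. 195.] [ 0.549 -0.078  0.02 ]
top punch_a 0.54 [144. 196.] [0.523 0.343 0.02 ]
top punch_a 0.5 [151. 166.] [0.612 0.325 0.02 ]
top button_a 0.62 [369. 170.] [ 0.591 -0.329  0.02 ]
```

Punch A is in the blue tray. Now punch B.

Emit:
{"name": "arm_command", "arguments": {"moves": [[0,0,0,0.001,0.003,0.03,0],[0,0,0,0,0,0.03,0],[0,0,0,0,0,0.02,0],[0,0,0,0,0,0.016,0],[0,0,0,0,0,0,-1],[0,0,0,0,0,0,-1],[0,0,0,0,0,0,-1],[0,0,0,0,0,0,-1],[0,0,0,0,0,0,-1]]}}

```text
time_s: 15.08
tool_pos: [0.552, -0.016, 0.0276]
eef_rot: [0.0, 0.105, 0.994, 0.0]
ft_force: [-0.9, 0.5, -0.5]
grip_width: 0.0163
gripper_force: 39.6
```

```bash
python3 go.py .552,-.018,.12,167.8 .558,.347,.12,-170.4 .558,.347,.013,-170.4
```

```text
t 15.075 pos [ 0.552  -0.016   0.0276] yaw 167.9 tilt [ 0.  0. -1.] q [-0.03  0.43 -0.29  0.85  0.    0.18] w 0.0163 gf 39.6 ft [-0.9  0.5 -0.5]
.552,-.018,.12,167.8 rz 0.1 shift [-0.0004 -0.0019 -0.0924] rows>= 1.8
.558,.347,.12,-170.4 rz 338.2 shift [-0.0668  0.3589  0.    ] rows>= 37.6
.558,.347,.013,-170.4 rz -0.0 shift [0.    0.    0.107] rows>= 2.1
```

Emit:
{"name": "arm_command", "arguments": {"moves": [[0,0,0,0,0,-0.02,-1],[0,0,0,0,0,-0.036,-1],[0,0,0,0,0,-0.036,-1],[0,0,-7.2,0,0,0,-1],[0,0,-7.2,0,0,0,-1],[0,0,-7.2,0,0,0,-1],[0,0,0,-0.0074,0.0397,0,-1],[0,0,0,-0.0074,0.0397,0,-1],[0,0,0,-0.0074,0.0397,0,-1],[0,0,0,-0.0074,0.0397,0,-1],[0,0,0,-0.0074,0.0397,0,-1],[0,0,0,-0.0074,0.0397,0,-1],[0,0,0,-0.0074,0.0397,0,-1],[0,0,0,-0.0074,0.0397,0,-1],[0,0,0,-0.0074,0.0397,0,-1],[0,0,0,0,0,0,-1]]}}

```text
time_s: 17.08
tool_pos: [0.5582, 0.3501, 0.1189]
eef_rot: [0.0, -0.084, 0.996, 0.0]
ft_force: [-0.0, 0.2, -1.2]
grip_width: 0.0165
gripper_force: 39.6
```

```bash
python3 go.py .558,.347,.12,-170.4 .558,.347,.013,-170.4
```

```text
t 17.075 pos [0.5582 0.3501 0.1189] yaw -170.3 tilt [-0.     0.001 -1.   ] q [0.56 0.52 0.13 1.18 0.   0.39] w 0.0165 gf 39.6 ft [-0.   0.2 -1.2]
.558,.347,.12,-170.4 rz 0.1 shift [ 0.0007 -0.003  -0.0011] rows>= 0.1
.558,.347,.013,-170.4 rz -0.0 shift [0.    0.    0.107] rows>= 2.1
```

Emit:
{"name": "arm_command", "arguments": {"moves": [[0,0,0,0,-0.002,0.03,-1],[0,0,0,0,0,0.03,-1],[0,0,0,0,0,0.03,-1],[0,0,0,0,0,0.016,-1],[0,0,0,0,0,0,-1],[0,0,0,0,0,0,0],[0,0,0,0,0,0,0],[0,0,0,0,0,0,0],[0,0,0,0,0,-0.03,0],[0,0,0,0,0,-0.04,0],[0,0,0,0,0,-0.04,0]]}}

```text
time_s: 18.45
tool_pos: [0.5587, 0.3454, 0.1246]
eef_rot: [-0.0, -0.083, 0.997, 0.0]
ft_force: [0.5, 0.1, -0.0]
grip_width: 0.0427
gripper_force: 0.0
```

Emit:
{"name": "arm_command", "arguments": {"moves": [[0,0,7.2,0,0,0,0.3],[0,0,7.2,0,0,0,0.3],[0,0,7.2,0,0,0,0.3],[0,0,0,-0.0081,-0.0418,0,0.3],[0,0,0,-0.0081,-0.0418,0,0.3],[0,0,0,-0.0081,-0.0418,0,0.3],[0,0,0,-0.0081,-0.0418,0,0.3],[0,0,0,-0.0081,-0.0418,0,0.3],[0,0,0,-0.0081,-0.0418,0,0.3],[0,0,0,-0.0081,-0.0418,0,0.3],[0,0,0,-0.0081,-0.0418,0,0.3],[0,0,0,-0.0081,-0.0418,0,0.3],[0,0,0,-0.0081,-0.0418,0,0.3],[0,0,0,0,0,0,0.3]]}}

```text
time_s: 20.2
tool_pos: [0.5505, -0.0828, 0.1236]
eef_rot: [0.0, 0.107, 0.994, -0.0]
ft_force: [0.3, 0.1, -0.5]
grip_width: 0.0556
gripper_force: 0.0
```

```bash
python3 go.py .549,-.078,.12,167.8 .549,-.078,.021,167.8; python3 - <<'E'
from h import *
for cam in("side","top"):
    p,d=grab_frame(cam)
    for q,z in(("punch_a",.02),("button_a",.02)):
        for o in spot_point(cam,q)[:4]: print(cam,q,round(o['confidence'],2),np.round(o['xy']),at_z(cam,[o['xy']],z)[0].round(3))
    if cam=="side": cv2.imwrite("pics/s2.png",cv2.resize(p[140:340,50:350,::-1],None,fx=2.6,fy=2.6,interpolation=cv2.INTER_CUBIC))
E
```

```text
t 20.2 pos [ 0.5505 -0.0828  0.1236] yaw 167.7 tilt [ 0.001 -0.    -1.   ] q [-0.15  0.35 -0.14  1.08 -0.    0.07] w 0.0556 gf 0.0 ft [ 0.3  0.1 -0.5]
.549,-.078,.12,167.8 rz -0.1 shift [0.0024 0.0044 0.0036] rows>= 0.1
.549,-.078,.021,167.8 rz -0.0 shift [0.    0.    0.099] rows>= 2.0
side punch_a 0.62 [140. 289.] [0.501 0.348 0.02 ]
side punch_a 0.54 [114. 264.] [0.595 0.338 0.02 ]
side punch_a 0.5 [121. 280.] [0.547 0.355 0.02 ]
side button_a 0.65 [318. 160.] [ 0.591 -0.328  0.02 ]
side button_a 0.62 [124. 279.] [0.546 0.35  0.02 ]
side button_a 0.56 [280. 194.] [ 0.543 -0.088  0.02 ]
top punch_a 0.64 [144. 196.] [0.524 0.342 0.02 ]
top punch_a 0.49 [146. 185.] [0.556 0.338 0.02 ]
top punch_a 0.45 [152. 167.] [0.61  0.323 0.02 ]
top button_a 0.64 [145. 186.] [0.554 0.341 0.02 ]
top button_a 0.59 [371. 174.] [ 0.582 -0.333  0.02 ]
```

View pics/s2.png

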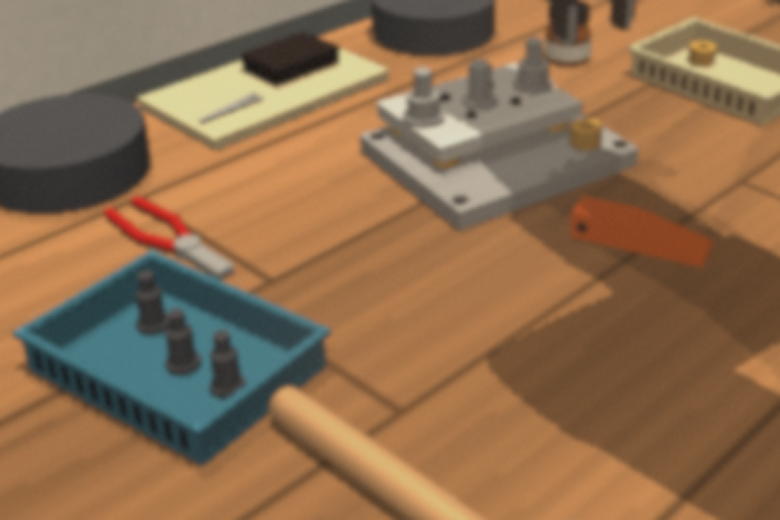

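Emit:
{"name": "arm_command", "arguments": {"moves": [[0,0,0,0.002,0.003,0.03,0.3],[0,0,0,0,0,0.03,0.3],[0,0,0,0,0,0.026,0.3],[0,0,0,0,0,0.016,0.3],[0,0,0,0,0,0,-1],[0,0,0,0,0,0,-1],[0,0,0,0,0,0,-1],[0,0,0,0,0,0,-1],[0,0,0,0,0,0,-1]]}}

```text
time_s: 21.62
tool_pos: [0.5493, -0.0769, 0.0216]
eef_rot: [0.0, 0.105, 0.994, 0.0]
ft_force: [-0.5, -0.1, -1.4]
grip_width: 0.0288
gripper_force: 39.5
```

```bash
python3 go.py .549,-.079,.12,167.8 .523,-.32,.12,178.6 .523,-.32,.007,178.6
```

```text
t 21.625 pos [ 0.5493 -0.0769  0.0216] yaw 167.9 tilt [ 0.  0. -1.] q [-0.14  0.44 -0.29  0.84  0.    0.07] w 0.0288 gf 39.5 ft [-0.5 -0.1 -1.4]
.549,-.079,.12,167.8 rz 0.1 shift [-0.0001 -0.0021 -0.0984] rows>= 2.0
.523,-.32,.12,178.6 rz -10.8 shift [ 0.0201 -0.2416  0.    ] rows>= 4.8
.523,-.32,.007,178.6 rz -0.0 shift [0.    0.    0.113] rows>= 2.3
```

Emit:
{"name": "arm_command", "arguments": {"moves": [[0,0,0,0,0,-0.02,-1],[0,0,0,0,0,-0.038,-1],[0,0,0,0,0,-0.038,-1],[0,0,-5.4,0,0,0,-1],[0,0,-5.4,0,0,0,-1],[0,0,0,0.003,-0.04,0,-1],[0,0,0,0.003,-0.04,0,-1],[0,0,0,0.003,-0.04,0,-1],[0,0,0,0.003,-0.04,0,-1],[0,0,0,0.003,-0.04,0,-1],[0,0,0,0.003,-0.04,0,-1],[0,0,0,0,0,0,-1],[0,0,0,0,0,0.03,-1],[0,0,0,0,0,0.03,-1],[0,0,0,0,0,0.03,-1],[0,0,0,0,0,0.019,-1],[0,0,0,0,0,0,-1]]}}

```text
time_s: 23.75
tool_pos: [0.5251, -0.3151, 0.0072]
eef_rot: [-0.001, 0.011, 1.0, 0.001]
ft_force: [0.7, -0.2, -0.1]
grip_width: 0.0289
gripper_force: 40.8
```

```bash
python3 go.py .525,-.318,.008,178.6
```

```text
t 23.75 pos [ 0.5251 -0.3151  0.0072] yaw 178.7 tilt [-0.002  0.002 -1.   ] q [-0.54  0.54 -0.16  0.88  0.   -0.52] w 0.0289 gf 40.8 ft [ 0.7 -0.2 -0.1]
.525,-.318,.008,178.6 rz 0.1 shift [-0.     -0.0029 -0.0008] rows>= 0.1
```

Emit:
{"name": "arm_command", "arguments": {"moves": [[0,0,0,0,0,0,0],[0,0,0,0,0,0,0],[0,0,0,0,0,0,0],[0,0,0,0,0,-0.03,0],[0,0,0,0,0,-0.04,0],[0,0,0,0,0,-0.04,0],[0,0,0,0,0,0,0]]}}

```text
time_s: 24.62
tool_pos: [0.5276, -0.3176, 0.1221]
eef_rot: [0.003, 0.011, 1.0, -0.002]
ft_force: [1.1, 0.4, -0.4]
grip_width: 0.0428
gripper_force: 0.0
```

Emit:
{"name": "arm_command", "arguments": {"moves": [[0,0,10,0,0,0,0.3],[0,0,10,0,0,0,0.3],[0,0,10,0,0,0,0.3],[0,0,10,0,0,0,0.3],[0,0,10,0,0,0,0.3],[0,0,10,0,0,0,0.3],[0,0,10,0,0,0,0.3],[0,0,10,0,0,0,0.3],[0,0,10,0,0,0,0.3],[0,0,10,0,0,0,0.3],[0,0,10,0,0,0,0.3],[0,0,10,0,0,0,0.3],[0,0,10,0,0,0,0.3],[0,0,10,0,0,0,0.3],[0,0,10,0,0,0,0.3],[0,0,10,0,0,0,0.3],[0,0,0,0,0,0,0.3]]}}

```text
time_s: 26.75
tool_pos: [0.5254, -0.3163, 0.1176]
eef_rot: [-0.0, 0.987, 0.163, -0.0]
ft_force: [-0.1, -1.1, 0.4]
grip_width: 0.0557
gripper_force: 0.0
```

Emit:
{"name": "arm_command", "arguments": {"moves": [[0,0,0,0.0056,-0.0406,0,0.3],[0,0,0,0.0056,-0.0406,0,0.3],[0,0,0,0.0056,-0.0406,0,0.3],[0,0,0,0.0056,-0.0406,0,0.3],[0,0,0,0.0056,-0.0406,0,0.3],[0,0,0,0.0056,-0.0406,0,0.3],[0,0,0,0.0056,-0.0406,0,0.3],[0,0,0,0.0056,-0.0406,0,0.3],[0,0,0,0,0,0,0.3]]}}

```text
time_s: 27.88
tool_pos: [0.4632, 0.0076, 0.1181]
eef_rot: [-0.0, 0.986, 0.166, -0.0]
ft_force: [0.9, 0.3, -0.2]
grip_width: 0.0555
gripper_force: 0.0
```

```bash
python3 go.py .4645,.0067,.12,18.6; python3 - <<'E'
from h import *
for cam in("side","top"):
    p,d=grab_frame(cam)
    for q,z in(("punch_a",.02),("button_a",.01),("wedge_grip",.016),("wedge",0)):
        for o in spot_point(cam,q)[:4]: print(cam,q,round(o['confidence'],2),np.round(o['xy']),at_z(cam,[o['xy']],z)[0].round(3))
    if cam=="side": cv2.imwrite("pics/s3.png",cv2.resize(p[100:260,180:420,::-1],None,fx=3.3,fy=3.3,interpolation=cv2.INTER_CUBIC))
E
```

```text
t 27.875 pos [0.4632 0.0076 0.1181] yaw 19.2 tilt [-0.001  0.    -1.   ] q [ 0.02  0.2  -0.36  1.    0.    2.82] w 0.0555 gf 0.0 ft [ 0.9  0.3 -0.2]
.4645,.0067,.12,18.6 rz 0.6 shift [ 0.0009  0.0013 -0.0019] rows>= 0.1
side punch_a 0.78 [123. 283.] [0.538 0.358 0.02 ]
side punch_a 0.66 [137. 289.] [0.506 0.351 0.02 ]
side punch_a 0.64 [112. 264.] [0.597 0.341 0.02 ]
side punch_a 0.3 [281. 223.] [0.457 0.014 0.02 ]
side button_a 0.61 [117. 278.] [0.568 0.352 0.01 ]
side button_a 0.5 [318. 163.] [ 0.592 -0.327  0.01 ]
side button_a 0.42 [336. 172.] [ 0.521 -0.311  0.01 ]
side wedge_grip 0.58 [283. 222.] [0.461 0.003 0.016]
side wedge 0.96 [296. 232.] [ 0.43  -0.005  0.   ]
side wedge 0.62 [255. 203.] [ 0.581 -0.042  0.   ]
top punch_a 0.57 [144. 195.] [0.526 0.341 0.02 ]
top punch_a 0.54 [147. 184.] [0.558 0.335 0.02 ]
top button_a 0.57 [366. 190.] [ 0.535 -0.318  0.01 ]
top button_a 0.5 [372. 172.] [ 0.588 -0.34   0.01 ]
```

View pics/s3.png

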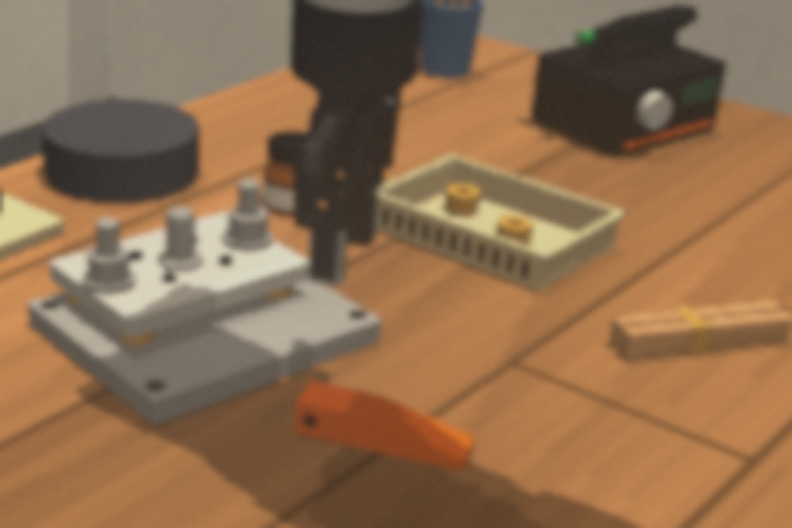

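Emit:
{"name": "arm_command", "arguments": {"moves": [[0,0,0,0.001,0.001,0.03,0.3],[0,0,0,0,0,0.03,0.3],[0,0,0,0,0,0.03,0.3],[0,0,0,0,0,0.015,0.3],[0,0,0,0,0,0.009,0.3],[0,0,0,0,0,0,-1],[0,0,0,0,0,0,-1],[0,0,0,0,0,0,-1],[0,0,0,0,0,0,-1],[0,0,0,0,0,0,-1]], "newtons": 60}}

```text
time_s: 29.62
tool_pos: [0.4656, 0.0049, 0.0048]
eef_rot: [0.0, 0.987, 0.163, 0.0]
ft_force: [-1.1, 0.1, 5.5]
grip_width: 0.0287
gripper_force: 59.9
```

```bash
python3 go.py .4645,.0067,.08,19 .4645,.0067,.08,167.8
```

```text
t 29.625 pos [0.4656 0.0049 0.0048] yaw 18.7 tilt [ 0.001  0.    -1.   ] q [ 0.01  0.34 -0.53  0.71  0.    2.83] w 0.0287 gf 59.9 ft [-1.1  0.1  5.5]
.4645,.0067,.08,19 rz -0.3 shift [-0.0005 -0.002  -0.0752] rows>= 1.5
.4645,.0067,.08,167.8 rz -148.8 shift [0. 0. 0.] rows>= 16.5
```

Emit:
{"name": "arm_command", "arguments": {"moves": [[0,0,0,0,0,-0.015,-1],[0,0,0,0,0,-0.035,-1],[0,0,0,0,0,-0.035,-1],[0,0,-10,0,0,0,-1],[0,0,-10,0,0,0,-1],[0,0,-10,0,0,0,-1],[0,0,-10,0,0,0,-1],[0,0,-10,0,0,0,-1],[0,0,-10,0,0,0,-1],[0,0,-10,0,0,0,-1],[0,0,-10,0,0,0,-1],[0,0,-10,0,0,0,-1],[0,0,-10,0,0,0,-1],[0,0,-10,0,0,0,-1],[0,0,-10,0,0,0,-1],[0,0,-10,0,0,0,-1],[0,0,-10,0,0,0,-1],[0,0,-9.1,0,0,0,-1],[0,0,0,0,0,0,-1]]}}

```text
time_s: 32.0
tool_pos: [0.4651, 0.0049, 0.0892]
eef_rot: [-0.0, 0.107, 0.994, 0.0]
ft_force: [-0.1, 0.7, -0.8]
grip_width: 0.0288
gripper_force: 59.2
```

```bash
python3 go.py .488,.0007,.085,167.8; cat > w.py <<'E'
import sys; from h import *
def rect(P):
    (cx,cy),(w,h),a=cv2.minAreaRect((P[:,:2]*1000).astype(np.float32));return np.round([cx,cy,w,h,a],1)
for cam in("side","top"):
    p,d=grab_frame(cam)
    for q in ("wedge","pry_edge"):
        for o in spot_point(cam,q)[:2]: print(cam,q,round(o['confidence'],2),np.round(o['xy'],1))
    P=cloud(cam,d,np.ones(d.shape,bool)); Q=P[(abs(P[:,0]-.645)<.1)&(abs(P[:,1]+.03)<.12)&(P[:,2]>.081)&(P[:,2]<.1)]; print('posts',rect(Q),Q.mean(0).round(4))
    if cam=="side":cv2.imwrite(f"pics/{sys.argv[1]}.png",cv2.resize(p[130:250,190:350,::-1],None,fx=5,fy=5,interpolation=cv2.INTER_CUBIC))
E
python3 w.py s4
```

```text
t 32.0 pos [0.4651 0.0049 0.0892] yaw 167.7 tilt [-0.  0. -1.] q [ 0.01  0.23 -0.41  0.93  0.    0.22] w 0.0288 gf 59.2 ft [-0.1  0.7 -0.8]
.488,.0007,.085,167.8 rz -0.1 shift [-0.0233  0.0007  0.0042] rows>= 0.5
side wedge 0.84 [270.2 187.1]
side pry_edge 0.78 [247.3 193.6]
side pry_edge 0.74 [326.8 174.3]
posts [596.4 -23.8 137.9 108.4  81.2] [ 0.6234 -0.0171  0.0892]
posts [642.4 -34.2 138.4  15.9  78.6] [ 0.6461 -0.0128  0.0937]
```

View pics/s4.png

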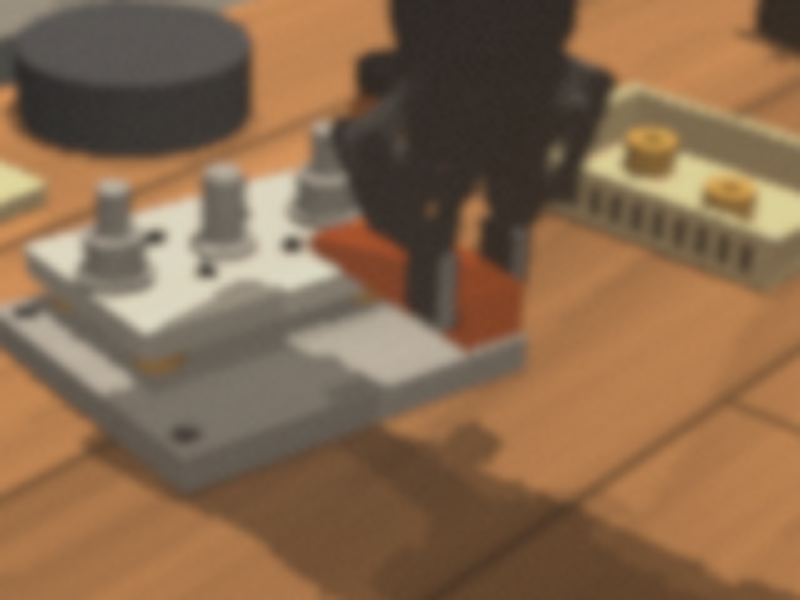

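Emit:
{"name": "arm_command", "arguments": {"moves": [[0,0,0,-0.008,0.0005,0,-1],[0,0,0,-0.008,0.0005,0,-1],[0,0,0,0,0,0.02,-1],[0,0,0,0,0,0.02,-1],[0,0,0,0,0,0.015,-1],[0,0,0,0,0,0.008,-1],[0,0,0,0,0,0,-1],[0,0,0,0,0,0,-1]]}}

```text
time_s: 33.3
tool_pos: [0.4817, 0.0025, 0.0268]
eef_rot: [0.0, 0.106, 0.994, 0.0]
ft_force: [0.2, 0.4, -0.8]
grip_width: 0.0289
gripper_force: 59.1
```

```bash
python3 go.py .488,.0007,.025,167.8;python3 w.py s5
```

```text
t 33.3 pos [0.4817 0.0025 0.0268] yaw 167.8 tilt [ 0.001  0.    -1.   ] q [ 0.01  0.33 -0.46  0.78  0.    0.22] w 0.0289 gf 59.1 ft [ 0.2  0.4 -0.8]
.488,.0007,.025,167.8 rz 0.0 shift [-0.0066 -0.0004  0.0018] rows>= 0.1
side wedge 0.89 [265.7 208.9]
side wedge 0.74 [111.2 265. ]
side pry_edge 0.67 [248.4 194.9]
posts [637.2 -30.7 137.6  21.4  75.1] [ 0.6376 -0.0268  0.0891]
top pry_edge 0.2 [269.7 157. ]
posts [642.3 -34.3 138.5  18.8  78.3] [ 0.6427 -0.0296  0.0923]
```

View pics/s5.png

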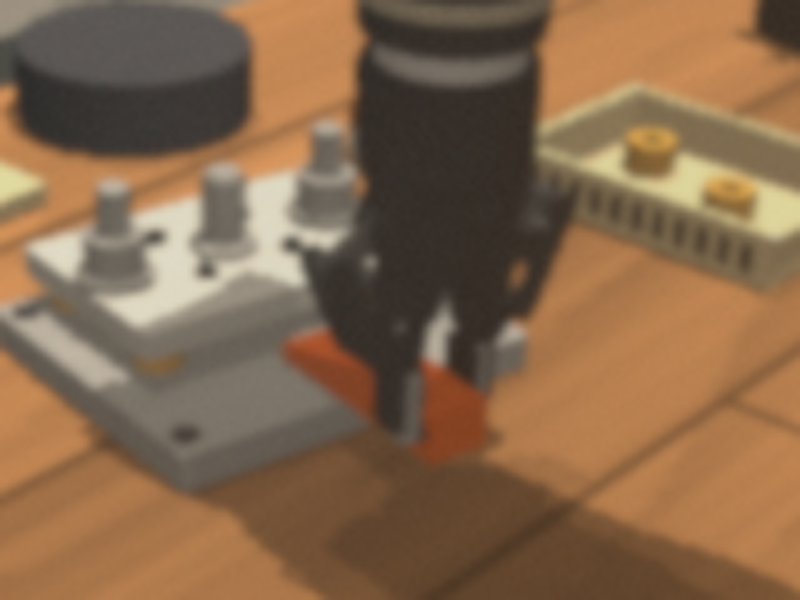

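```bash
python3 - <<'E'
from h import *
c=calibration("side");K=np.array([[c['fx'],0,c['cx']],[0,c['fy'],c['cy']],[0,0,1]])
a=np.radians(-12.2);o=np.array([.6405,-.0325,0]);Rm=np.array([[np.cos(a),-np.sin(a),0],[np.sin(a),np.cos(a),0],[0,0,1]])
s=r.get_state();g=Rm.T@(s['tool_pos']-o);print('grip in die',g.round(4))
pts={'plateFL_top':[-.055,.08,.048],'plateFR_top':[-.055,-.08,.048],'plateFL_low':[-.055,.08,.032],'baseFL':[-.115,.1,.02],'baseFR':[-.115,-.1,.02],'baseBL':[.055,.1,.02],
'post L':[0,.062,.096],'shank':[0,0,.088],'post R':[0,-.062,.096],'toeL_top':[g[0]+.09,g[1]+.015,.030],'heelL_top':[g[0]-.024,g[1]+.015,.046],'heelR_bot':[g[0]-.024,g[1]-.015,.022],'heelL_bot':[g[0]-.024,g[1]+.015,.022]}
for k,v in pts.items():
    uv=cv2.projectPoints((Rm@np.array(v)+o)[None],cv2.Rodrigues(np.array(c['R']))[0],np.array(c['t']),K,np.array(c['dist']))[0].ravel()
    print(k,((uv-[190,130])*5).round())
E
```

```text
grip in die [-0.163   0.0006  0.0266]
plateFL_top [144. 333.]
plateFR_top [421. 245.]
plateFL_low [145. 364.]
baseFL [181. 456.]
baseFR [529. 332.]
baseBL [-11. 305.]
post L [111. 184.]
shank [222. 169.]
post R [326. 126.]
toeL_top [283. 345.]
heelL_top [440. 418.]
heelR_bot [490. 445.]
heelL_bot [437. 466.]
```

Emit:
{"name": "arm_command", "arguments": {"moves": [[0,0,0,0,0,0.002,-1],[0,0,0,0,0,0,-1],[0,0,0,-0.008,0,0,-1],[0,0,0,-0.008,0,0,-1],[0,0,0,-0.007,0,0,-1],[0,0,0,-0.005,0,0,-1],[0,0,0,0,0,0,-1],[0,0,0,0,0,0,-1]]}}

```text
time_s: 34.6
tool_pos: [0.5098, -0.0035, 0.0246]
eef_rot: [0.001, 0.106, 0.994, 0.0]
ft_force: [1.7, -0.4, 6.1]
grip_width: 0.0285
gripper_force: 59.9
```

```bash
cat > q.py <<'E'
from h import *
a=np.radians(-12.2);o=np.array([.6405,-.0325,0]);Rm=np.array([[np.cos(a),-np.sin(a),0],[np.sin(a),np.cos(a),0],[0,0,1]])
s=r.get_state();g=Rm.T@(s['tool_pos']-o);print(s['time_s'],'grip in die',g.round(4),'toe past edge',round(g[0]+.145,4),'F die',(Rm.T@s['ft_force']).round(1),'gf',s['gripper_force'],np.round(s['eef_rot'],3))
for cam in("side","top"):
    p,d=grab_frame(cam);P=cloud(cam,d,np.ones(d.shape,bool));L=(P-o)@Rm
    m=(L[:,0]>-.045)&(L[:,0]<.045)&(abs(L[:,1])<.075)&(L[:,2]>.043)&(L[:,2]<.058)&~((abs(L[:,0])<.02)&((abs(L[:,1])<.02)|(abs(L[:,1])>.045)))&(L[:,1]>.0)
    print(cam,m.sum(),'plate z',np.median(L[m,2]).round(5),L[m,2].mean().round(5))
E
python3 q.py
```

```text
34.6 grip in die [-0.1339  0.0007  0.0246] toe past edge 0.0111 F die [ 1.7 -0.1  6.1] gf 59.89394545555115 [0.001 0.106 0.994 0.   ]
side 296 plate z 0.0485 0.04868
top 1 plate z 0.04454 0.04454
```

Emit:
{"name": "arm_command", "arguments": {"moves": [[0,0,0,-0.002,0,0,-1],[0,0,0,-0.002,0,0,-1],[0,0,0,-0.002,0,0,-1],[0,0,0,-0.001,0,0,-1],[0,0,0,0,0,0,-1],[0,0,0,0,0,0,-1]]}}

```text
time_s: 35.45
tool_pos: [0.5134, -0.0044, 0.0247]
eef_rot: [-0.002, 0.106, 0.994, 0.0]
ft_force: [-8.6, 2.1, 18.3]
grip_width: 0.0289
gripper_force: 61.6
```

```bash
python3 q.py
```

```text
35.45 grip in die [-0.1302  0.0006  0.0247] toe past edge 0.0148 F die [-8.9  0.2 18.3] gf 61.56123161315918 [-0.002  0.106  0.994  0.   ]
side 288 plate z 0.04841 0.0486
top 7 plate z 0.04763 0.04702
```

Emit:
{"name": "arm_command", "arguments": {"moves": [[0,0,0,-0.002,0,0,-1],[0,0,0,-0.002,0,0,-1],[0,0,0,0,0,0,-1],[0,0,0,0,0,0,-1]]}}

```text
time_s: 36.05
tool_pos: [0.5159, -0.0052, 0.0246]
eef_rot: [-0.003, 0.106, 0.994, 0.0]
ft_force: [-13.8, 3.3, 22.2]
grip_width: 0.0289
gripper_force: 61.8
```

```bash
python3 q.py
```

```text
36.05 grip in die [-0.1275  0.0003  0.0246] toe past edge 0.0175 F die [-14.2   0.3  22.2] gf 61.846747398376465 [-0.003  0.106  0.994  0.   ]
side 294 plate z 0.04893 0.04921
top 0 plate z nan nan
  return _methods._mean(a, axis=axis, dtype=dtype,
  ret = ret.dtype.type(ret / rcount)
q.py:7: RuntimeWarning: Mean of empty slice.
  print(cam,m.sum(),'plate z',np.median(L[m,2]).round(5),L[m,2].mean().round(5))
```

Emit:
{"name": "arm_command", "arguments": {"moves": [[0,0,0,-0.002,0,0,-1],[0,0,0,-0.002,0,0,-1],[0,0,0,-0.002,0,0,-1],[0,0,0,-0.002,0,0,-1],[0,0,0,0,0,0,-1],[0,0,0,0,0,0,-1]]}}

```text
time_s: 36.9
tool_pos: [0.5237, -0.0069, 0.0247]
eef_rot: [-0.003, 0.106, 0.994, 0.0]
ft_force: [-13.6, 2.9, 22.9]
grip_width: 0.0287
gripper_force: 61.8
```

```bash
python3 q.py 2>/dev/null
```

```text
36.9 grip in die [-0.1195  0.0004  0.0247] toe past edge 0.0255 F die [-13.9  -0.1  22.9] gf 61.797852516174316 [-0.003  0.106  0.994  0.   ]
side 289 plate z 0.05081 0.05107
top 0 plate z nan nan
```

Emit:
{"name": "arm_command", "arguments": {"moves": [[0,0,0,-0.002,0,0,-1],[0,0,0,-0.002,0,0,-1],[0,0,0,0,0,0,-1],[0,0,0,0,0,0,-1],[0,0,0,0,0,0,-1]]}}

```text
time_s: 37.62
tool_pos: [0.5276, -0.0077, 0.0247]
eef_rot: [-0.003, 0.106, 0.994, 0.0]
ft_force: [-14.3, 4.4, 22.9]
grip_width: 0.0285
gripper_force: 61.7
```

```bash
python3 q.py 2>/dev/null; python3 w.py s6 | grep wedge
```

```text
37.625 grip in die [-0.1156  0.0004  0.0247] toe past edge 0.0294 F die [-14.9   1.3  22.9] gf 61.748775243759155 [-0.003  0.106  0.994  0.   ]
side 269 plate z 0.05196 0.05222
top 3 plate z 0.05144 0.05176
side wedge 0.76 [249.3 200.8]
side wedge 0.33 [391.2 203.3]w.py:8: RuntimeWarning: Mean of empty slice.
  P=cloud(cam,d,np.ones(d.shape,bool)); Q=P[(abs(P[:,0]-.645)<.1)&(abs(P[:,1]+.03)<.12)&(P[:,2]>.081)&(P[:,2]<.1)]; print('posts',rect(Q),Q.mean(0).round(4))
  ret = um.true_divide(
```

View pics/s6.png

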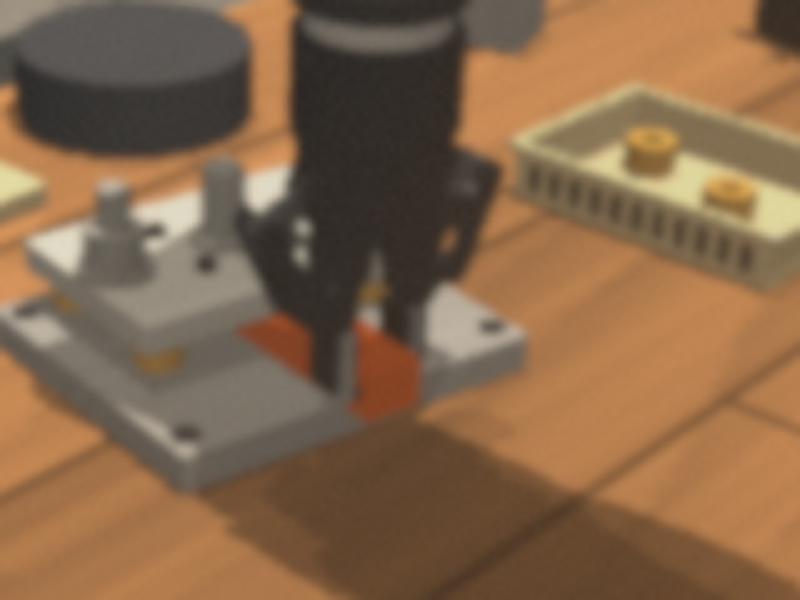

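The picture shows the wedge, still gripped, under the raised plate at crop (245,325). The pads stand clear of the plate at (160,358), and the fingers do not touch it. Depth gives a lift of about 3.5 mm.

```bash
python3 -c "
from rig import r
print(r.job_done())"
```

```text
the job is handed in; nothing more can be done
None
```

The job is handed in, though the hand-in returned no verdict: both punches are in the blue tray, the die button is in the cream tray, and the gripped wedge holds the upper plate about 3.5 mm off its pads.

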